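Fit the brush-rest wheel and index its slide one hole towards the writing board

TASK

Fit the loose wooden brush-rest wheel with the square bore fully down onto the square post of the rail's slide and let go of it; then pull up the slide's spring plunger by its knob, move the slide along the rail to the next hole towards the writing board, and let the pin go fully home in that hole. Finish while still gripping the plunger's knob with the pin held home; do not let go of it. The wheel stays fully seated and the other things on the desk stay where they are.

Things in the scene. Friction and masses are not known exactly. Their poses are not given: they have to be found in the camera images.
- rest_centre (a point): Centre (18 mm above the underside) of the loose dark wooden brush-rest wheel, 0.11 kg, lying flat: square hub 34 x 34 x 36 mm tall with a vertical 18.4 mm square through bore, and at its foot eight spokes 8 mm thick out to radius 44 mm (13 mm tall bumps at their ends). z along the bore; x, y square to the hub's and bore's sides. Fits in any of four turns. Grip the hub above the spokes.
- post_foot (a point): Foot of the slide's square steel post, on its axis, at the deck 48 mm above the desk, where the wheel's underside comes to rest. Post 16 x 16 mm, 30 mm tall, its top 10 mm tapering to 9 mm square. Its sides are parallel to this frame's x and y. It travels with the slide, 75 mm to the rail's +y from the plunger.
- knob (a point): Centre of the plunger's round black knob (28 mm in diameter, 28 mm tall, axis vertical), 84 mm above the desk with the pin home. Under it an 8 mm stem, then a 25 mm wide collar (top at 61 mm) on the deck (48 mm). y runs along the rail, x across it; both sides across the rail are free for fingers. It travels with slide and plunger.
- plunger (a joint): Height of the spring plunger in m: 0 = pin fully home in a hole, 0.012 = pin clear of the rail's top, 0.018 = upper stop. The spring pushes it down with 5 N at 0, 8 N at 0.018. The 8 mm pin has a round tip; between holes it rides on the rail at 0.012 and drops into a hole by itself when let down over it.
- slide (a joint): Position in m of the slide along the rail, growing to the rail's +y; 0 = the hole where it starts. Holes are 45 mm apart: the next ones are at +0.045 and -0.045; travel -0.1 to +0.05. It moves only with the pin clear, with about 1.5 N of friction; the pin has 1.5 mm of play either way in a hole.
- rail: Aluminium square tube on two feet fixed to the desk, 330 mm long, 30 mm wide, its top 40 mm above the desk, with seven 11 mm index holes 45 mm apart in the top; origin under its middle at desk height, y along the tube, z up. The steel slide (142 x 56 mm) on it carries the plunger and the square post.
- board: Flat wooden writing board with a sheet of paper on it, 250 x 170 mm, 10 mm thick (16 mm at its far ledge), fixed to the desk beyond one end or the other of the rail; origin under its centre. Its side (+y or -y of the rail) tells which way the slide must go.
- wash_tray: White ceramic two-part wash tray, 220 x 150 mm, 32 mm tall, fixed to the desk beyond the other end of the rail; origin under its centre.
- tape_roll: Loose ring with a round hole (a roll of tape), 76 mm in diameter, 24 mm tall; origin under its centre. Leave alone.
- tin: Loose round tin with a metal lid, 76 mm in diameter, 35 mm tall; origin under its centre. Leave alone.
- ink_jar: Loose ink jar, 56 mm in diameter, 75 mm tall; origin under its centre. Leave alone.
- paperweight: Loose brass paperweight, 60 mm in diameter, 42 mm tall; origin under its centre. Leave alone.
- spray: Loose clear spray bottle, 40 mm in diameter, 120 mm tall; origin under its centre. Leave alone.
- brush: Loose thin writing brush, 200 mm long and 10 mm thick, lying on the desk near the robot; origin under its middle, x along it. Leave alone.
Things that resemble listed ones, but are neither listed nor needed, are in the scene too. What is shaped like the part that bears rest_centre but pink, red or turquoise is not meant.

How it is judged:
By the outcome, as a careful person would: the job done as asked, in the order asked, and still so for the second after the job is handed in, while the arm keeps its last pose, push and grip.
It also fails if it takes over 58 s, if anything falls off the work surface, if the arm or the gripper's body presses on something with over 40 N, if the wrist force passes 120 N, or if a joint passes its speed limit or range.

ROBOT

A 6-joint arm with a two-finger parallel gripper is mounted at the origin on the work surface. World frame = base frame: x ahead of the robot, y to its left, z up, the work surface at z = 0. Lengths are in mm, angles in rad, forces in N, time in s.
With the tool pointing down it reaches from about 275 to 850 mm from the base axis. Payload 19 kg.
Tool frame: the origin (TCP) lies midway between the tips of the shut fingers; the grasp point (between the pads) lies 19 mm behind it; z points along the fingers, y is the direction in which the jaws open and shut (so a half turn about z gives the same grasp; the last joint's range is limited). The gripper opens to 85 mm and grips with 20 to 120 N. Pads are 22 mm wide; open, the fingers measure 114 mm over their backs; the gripper's body (76 mm by 85 mm) begins 54 mm behind the grasp point. The pads swing forward as they close: fully open they stand 13 mm farther back than shut.
Start: joints at [-1.311, 0.15, 1.437, -0, 1.554, -0.134], TCP at [220.6, -530.967, 231.267] pointing down, gripper open.
Joint ranges: [-2.8, 2.8], [-0.68, 2.1], [0.12, 2.68], [-1.39, 4.53], [0.16, 2.79], [-2.81, 2.81]. Speed limits (rad/s): [1.89, 1.89, 2.22, 3.01, 3.01, 3.01].

INTERFACE

Orientations are given as [roll, pitch, yaw] about the fixed x, y, z axes, in that order (R = Rz(yaw) Ry(pitch) Rx(roll)).
In Python, from cell import robot gives the robot as it stands.
- The arm moves only by the tool arm_command, never from a script. Its argument "increments" is a list of rows, each a list of 3 entries, a list of its own where there are three numbers: the shift along the world's x, y, z in units of 20 mm (1.0 is 20 mm), then the turn, a rotation vector about the world's x, y, z in units of 0.15 rad (1.0 is 0.15 rad), then the finger opening in mm, from 0 to 85.4. In form: [[[x, y, z], [ax, ay, az], hand], ...]. A call has 1 to 20 rows; each row shifts and turns the commanded pose from where the row before left it; what a row does not reach is not made up. A row lasts 1/10 s, in which the tool goes at most 50 mm and 8.59 degrees, less where a joint would pass 70% of its speed; a pose out of reach is approached as far as the arm can. A call with a number of a shift or a turn outside -1 to 1 is refused whole. A call with a gripper value outside its range is refused whole. The fingers move at their own pace and stop on an object; "squeeze" is the grip in N (left out, the last holds). Time passes only in rows, so rows that do not move let the fingers close. It gives the time, the measured TCP pose, the force and the opening at its end, in the units of the state.
- robot.sense(): the state, without advancing time (a new reading comes with each control period).
- robot.capture(name): name is "side" or "top"; returns (picture, depth): 400x640x3 uint8, red, green, blue; 400x640 float32, mm along the optical axis (not along the pixel's ray), 0 where there is no reading.
- robot.camera_model(name): a dict with "intrinsics" (3x3 intrinsics, pixels), "R" (3x3) and "t" (3): a world point X has camera coordinates R X + t. Camera axes: x right, y down, z forward; pixel columns grow to the right and rows downward; lengths in mm; the calibration is good to about 2 mm. A picture is of the moment at which its call begins. camera_model takes no time and is no camera call.
- robot.hand_in(): hands the job in, once; it reports no verdict.
The state is a dict: "clock": time; "qpos": joint angles; "qd": joint speeds; "tau": joint torques, N m; "eef_pos": TCP position; "ee_rot": TCP orientation; "ft_force": force on the tool from outside, world axes, zero at the start; "torque": the same for the moment, N m; "opening": opening from 0.0 (shut) to 1.0 (fully open).
Only numpy, scipy, OpenCV 4.12 (cv2) and the standard library are available. Lean on these libraries where they do the work, as an engineer would, in place of code of your own. Each camera call takes 0.05 s, during which the arm holds its last target. There are 200 camera calls.

## Working session

There is one attempt and no reset: what is moved stays moved. The work goes in short steps, Python scripts to look and compute and a tool call to move; the robot and the scene stay as the last step left them, time stands still between calls to the robot, and variables do not carry over. Pictures are saved under pics/ and viewed, about 8 in all and at most 12, crops included, and the job is handed in when it is done.

Besides the shell and the picture viewer there is one more tool, called after "Request:" as a command line: name --argument value ..., lists and objects as JSON in quotes. arm_command: Moves the arm, as the interface text tells. Its arguments: {"type":"object","properties":{"increments":{"type":"array"},"squeeze":{"type":"number"}},"required":["increments"]}

```bash
mkdir -p pics; ls
cat > h.py <<'E'
import numpy as np, cv2
from cell import robot
def snap(cam,name):
    p,d=robot.capture(cam); np.savez('pics/%s.npz'%name,p=p,d=d)
    cv2.imwrite('pics/%s.png'%name,p[:,:,::-1]); return p,d
def world(cam,u,v,depth=None,z=None):
    m=robot.camera_model(cam);K=np.array(m['intrinsics']);R=np.array(m['R']);t=np.array(m['t'])
    r=np.linalg.inv(K)@[u,v,1.]
    C=-R.T@t; w=R.T@r
    if z is not None: return C+w*(z-C[2])/w[2]
    return C+w*depth
def pix(cam,X):
    m=robot.camera_model(cam);x=np.array(m['intrinsics'])@(np.array(m['R'])@X+np.array(m['t']));return x[:2]/x[2]
E
python3 - <<'E'
from h import *
for c in('top','side'):
    snap(c,c+'1'); m=robot.camera_model(c); R=np.array(m['R']);print(c,m['intrinsics'],-R.T@np.array(m['t']),R)
print(robot.sense())
E
```

```text
pics
top [[484.02043485   0.         317.27922311]
 [  0.         484.02043485 197.95280212]
 [  0.           0.           1.        ]] [ 437.02606593  -14.49521468 1191.26980832] [[-0.02585867 -0.99944417 -0.02104018]
 [-0.99513975  0.02773641 -0.09448585]
 [ 0.09501691  0.01849464 -0.99530384]]
side [[509.10882172   0.         320.59728191]
 [  0.         509.10882172 195.16301903]
 [  0.           0.           1.        ]] [ -24.83998751 1077.72359637  772.35309528] [[-0.87379736 -0.48562337  0.02545827]
 [-0.26226588  0.42652418 -0.86561754]
 [ 0.40950553 -0.76305116 -0.50005814]]
{'clock': 0.1, 'qpos': array([-1.31100004e+00,  1.50931605e-01,  1.43792490e+00, -3.41189427e-05,
        1.55377766e+00, -1.33995928e-01]), 'qd': array([-4.68836455e-04, -9.26210085e-05, -1.94883660e-03,  1.99948281e-04,
       -1.77323036e-04,  6.20567948e-04]), 'tau': array([ 3.25749417e-03, -7.14381266e+01, -5.71796393e+01, -4.28217845e-04,
        7.05324710e-03,  5.56007285e-05]), 'eef_pos': array([ 220.54435422, -530.8021268 ,  230.75926712]), 'ee_rot': array([-3.14055592e+00, -1.05333196e-04,  3.93792754e-01]), 'ft_force': array([-0.31878089,  0.45397121,  0.15693746]), 'torque': array([-0.01492408, -0.02292776, -0.02627347]), 'opening': 0.9944753352995985}
```

View pics/top1.png

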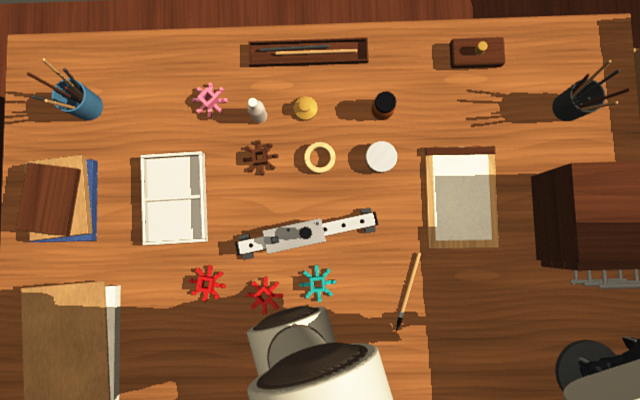

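View pics/side1.png

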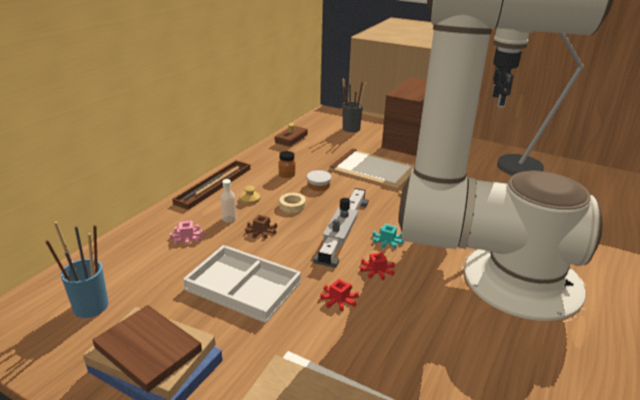

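The top picture shows five wheels: pink (210,98), red (207,283), red (265,294), turquoise (318,283) and dark brown (260,157). Only the brown one fits. The slide has its knob at about (306,232) and its post to the left at about (270,240). The board is at (462,197), on the image's right, which is world -y. Next I enlarge the brown wheel and the slide.

Run:
```python
import cv2
p=cv2.imread('pics/top1.png')
a=cv2.resize(p[130:185,225:295],None,fx=8,fy=8,interpolation=cv2.INTER_CUBIC)[:, :560]
cv2.imwrite('pics/c1.png',a)
b=cv2.resize(p[200:265,230:385],None,fx=5,fy=5,interpolation=cv2.INTER_CUBIC)
cv2.imwrite('pics/c2.png',b)
```

```text
(no output)
```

View pics/c1.png

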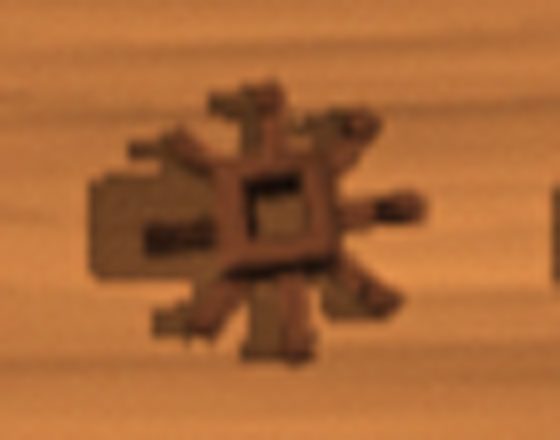

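View pics/c2.png

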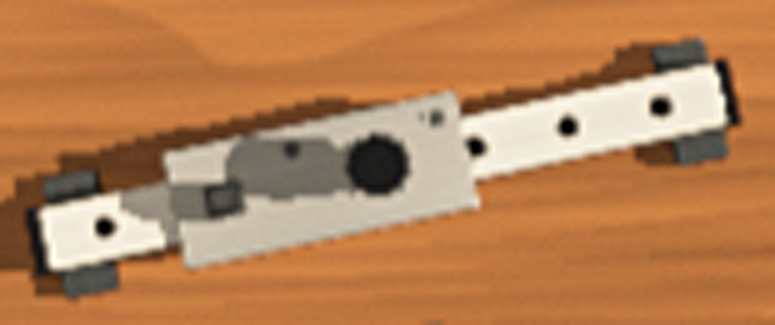

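The first crop shows the brown wheel: bore mouth at about px (259.7,156), with the hub turned a few degrees. The second shows the knob at px (305.5,233) and the dark square post at px (275,240). It has one dark top with a shadow stretching left. I'll use depth to measure these.

```bash
cat >> h.py <<'E'
def cloud(cam,name):
    d=np.load('pics/%s.npz'%name)['d'].astype(float); v,u=np.mgrid[0:400,0:640]
    m=robot.camera_model(cam);K=np.array(m['intrinsics']);R=np.array(m['R']);t=np.array(m['t'])
    r=np.stack([(u-K[0,2])/K[0,0]*d,(v-K[1,2])/K[1,1]*d,d],-1)-t
    P=r@R; P[d==0]=np.nan; return P
def blob(P,box,zl):
    u0,u1,v0,v1=box; Q=P[v0:v1,u0:u1].reshape(-1,3); Q=Q[(Q[:,2]>zl[0])&(Q[:,2]<zl[1])]
    (c,s,a)=cv2.minAreaRect(Q[:,:2].astype(np.float32)); return len(Q),Q.mean(0).round(1),np.round(c,1),np.round(s,1),round(a,1)
E
python3 - <<'E'
from h import *
for cam,boxes in (('top',dict(wheel=(235,285,135,180),slide=(225,385,200,265))),('side',dict(wheel=(240,282,208,242),slide=(310,375,180,268)))):
    P=cloud(cam,cam+'1')
    print(cam,'hub',blob(P,boxes['wheel'],(31,45)))
    for n,z in(('knob',(93,106)),('post',(66,84)),('deck',(44,53)),('rail',(35,44.)),):print(n,blob(P,boxes['slide'],z))
print(world('top',259.7,156,z=36),world('top',275,239.5,z=78),world('top',305.5,233,z=98))
E
```

```text
top hub (148, array([656. , 146.4,  35.9]), array([656.3, 146.5]), array([34.7, 34.3]), 5.9)
knob (121, array([465.2,  35. ,  97.5]), array([465.1,  35.6]), array([27.1, 27. ]), 88.0)
post (49, array([451.8, 104.5,  75.1]), array([456.6,  68. ]), array([15.9, 97.2]), 7.5)
deck (1227, array([459.3,  65.1,  48. ]), array([465.7,  33.5]), array([ 55.9, 335.2]), 10.7)
rail (1059, array([469.,  15.,  40.]), array([464.8,  34.7]), array([ 55.6, 342.3]), 9.8)
side hub (93, array([651.7, 147.8,  34.9]), array([652.5, 147.2]), array([36.9, 41.5]), 6.0)
knob (54, array([461.5,  37.3,  96.3]), array([460.4,  37.6]), array([24.1, 26.7]), 46.3)
post (85, array([453.6,  75.7,  75.1]), array([451.5,  78.1]), array([27. , 83.2]), 14.4)
deck (493, array([452.3,  75.7,  47.3]), array([457.2,  64.5]), array([ 56.1, 148.1]), 10.8)
rail (501, array([454.8,  61.9,  39.3]), array([474. ,  17.9]), array([142.9, 404.8]), 30.7)
[653.32573145 143.88589324  36.        ] [450.20329697 105.74542405  78.        ] [462.77384224  34.43143258  98.        ]
```

Request:
arm_command --increments '[[[0.64,1,-0.15],[0,0,0.25],70],[[0.64,1,-0.15],[0,0,0.25],70],[[0.64,1,-0.15],[0,0,0.25],70],[[0.64,1,-0.15],[0,0,0.25],70],[[0.64,1,-0.15],[0,0,0.25],70],[[0.64,1,-0.15],[0,0,0.25],70],[[0.64,1,-0.15],[0,0,0.25],70],[[0.64,1,-0.15],[0,0,0.25],70],[[0.64,1,-0.15],[0,0,0.25],70],[[0.64,1,-0.15],[0,0,0.25],70],[[0.64,1,-0.15],[0,0,0.25],70],[[0.64,1,-0.15],[0,0,0.25],70],[[0.64,1,-0.15],[0,0,0.25],70],[[0.64,1,-0.15],[0,0,0.25],70],[[0.64,1,-0.15],[0,0,0.25],70],[[0.64,1,-0.15],[0,0,0.25],70],[[0.64,1,-0.15],[0,0,0.25],70],[[0.64,1,-0.15],[0,0,0.25],70],[[0.64,1,-0.15],[0,0,0.25],70],[[0.64,1,-0.15],[0,0,0.25],70]]' --squeeze 40

```text
clock: 2.1
eef_pos: [476.9, -130.0, 170.9]
ee_rot: [-3.141, 0.0, 1.145]
ft_force: [-0.3, -0.3, 0.2]
opening: 0.82
```

Request:
arm_command --increments '[[[0.64,1,-0.15],[0,0,0.25],60],[[0.64,1,-0.15],[0,0,0.25],60],[[0.64,1,-0.15],[0,0,0.25],60],[[0.64,1,-0.15],[0,0,0.25],60],[[0.64,1,-0.15],[0,0,0.25],60],[[0.64,1,-0.15],[0,0,0.25],60],[[0.64,1,-0.15],[0,0,0.25],60],[[0.64,1,-0.15],[0,0,0.25],60],[[0.64,1,-0.15],[0,0,0.25],60],[[0.64,1,-0.15],[0,0,0.25],60],[[0.64,1,-0.15],[0,0,0.25],60],[[0.64,1,-0.15],[0,0,0.25],60],[[0.64,1,-0.15],[0,0,0.25],60],[[0,0,0],[0,0,0],60]]'

```text
clock: 3.5
eef_pos: [643.5, 131.1, 131.0]
ee_rot: [-3.14, -0.0, 1.634]
ft_force: [-0.9, -0.5, -0.0]
opening: 0.703
```

Request:
arm_command --increments '[[[0.3,0.4,-0.4],[0,0,0.14],60],[[0.3,0.37,-0.6],[0,0,0.13],60],[[0,0,-0.8],[0,0,0],60],[[0,0,-0.8],[0,0,0],60],[[0,0,-0.8],[0,0,0],60],[[0,0,-0.8],[0,0,0],60],[[0,0,-0.6],[0,0,0],60],[[0,0,-0.5],[0,0,0],60],[[0,0,-0.4],[0,0,0],60],[[0,0,0],[0,0,0],60],[[0,0,0],[0,0,0],60]]'

```text
clock: 4.6
eef_pos: [655.2, 144.4, 18.6]
ee_rot: [3.141, 0.0, 1.672]
ft_force: [-0.1, 0.0, -0.8]
opening: 0.702
```

Run:
```python
from h import *
print(robot.sense()['eef_pos'],robot.sense()['ft_force'])
p,d=snap('side','s2');q,_=snap('top','t2')
a=cv2.resize(p[150:260,200:320],None,fx=5,fy=5,interpolation=cv2.INTER_CUBIC)
cv2.imwrite('pics/c3.png',a[:,:,::-1])
```

```text
[655.20964352 144.42760046  18.63160864] [-0.13674711  0.03032386 -0.78074295]
```

View pics/c3.png

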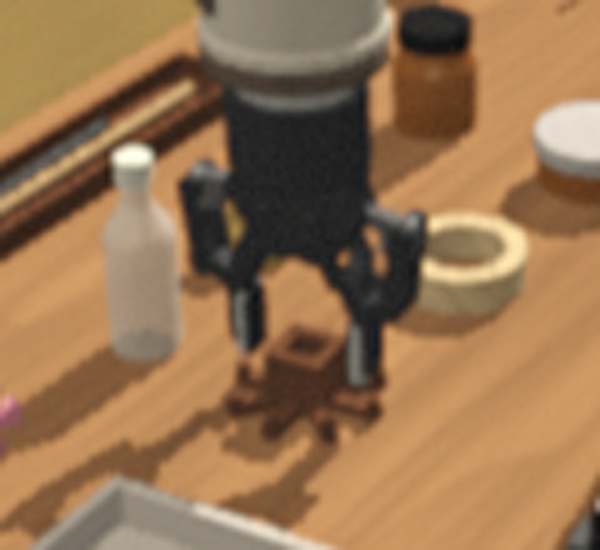

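The picture shows both fingers straddling the brown hub, whose top is at about (262,219) in the full frame, with nothing else near. I'll lower a little and close.

Request:
arm_command --increments '[[[0,0.1,-0.2],[0,0,0],60],[[0,0,0],[0,0,0],45],[[0,0,0],[0,0,0],28],[[0,0,0],[0,0,0],28],[[0,0,0],[0,0,0],28],[[0,0,0],[0,0,0],28],[[0,0,0],[0,0,0],28],[[0,0,0],[0,0,0],28]]' --squeeze 40

```text
clock: 5.5
eef_pos: [655.1, 146.5, 14.4]
ee_rot: [3.142, -0.0, 1.672]
ft_force: [-0.7, 0.6, 2.4]
opening: 0.393
```

Request:
arm_command --increments '[[[0,0,0.5],[0,0,0],28],[[0,0,1],[0,0,0],28],[[0,0,1],[0,0,0],28],[[0,0,1],[0,0,0],28],[[0,0,1],[0,0,0],28],[[0,0,1],[0,0,0],28],[[0,0,0.5],[0,0,0],28],[[0,0,0],[0,0,0],28]]'

```text
clock: 6.3
eef_pos: [655.5, 146.5, 136.0]
ee_rot: [3.139, 0.0, 1.672]
ft_force: [0.1, -0.1, -0.6]
opening: 0.386
```

Run:
```python
from h import *
P=cloud('top','top1')
print('post',blob(P,(262,290,230,250),(58,84)),blob(P,(262,290,230,250),(73,84)))
print('knob',blob(P,(290,320,220,245),(93,106)))
print('deck',blob(P,(240,325,210,260),(45,52)))
print('rail',blob(P,(330,380,200,245),(38,43)), blob(P,(225,385,200,265),(38,43)))
P=cloud('side','side1')
print('post',blob(P,(320,345,205,245),(68,84)),'knob',blob(P,(335,355,190,215),(93,106)))
Q=P[205:245,320:345].reshape(-1,3);Q=Q[(Q[:,2]>60)&(Q[:,2]<84)];print(Q.round(0)[:40].tolist())
print(pix('side',np.array([452,109,78.])),pix('side',np.array([465,35,98.])))
```

```text
post (50, array([451.4, 107.6,  74.4]), array([451.4, 108.5]), array([15.9, 15.6]), 10.8) (35, array([451.7, 108.3,  76.9]), array([451.5, 108.5]), array([14. , 13.8]), 89.4)
knob (121, array([465.2,  35. ,  97.5]), array([465.1,  35.6]), array([27.1, 27. ]), 88.0)
deck (1090, array([459.2,  66.2,  48.2]), array([455.8,  85.5]), array([ 55.9, 184.5]), 10.7)
rail (463, array([486.1, -76.9,  40.3]), array([487.1, -75.6]), array([ 32.1, 115.8]), 10.0) (803, array([469.6,  12.5,  40.4]), array([464.7,  35.1]), array([ 55.6, 341.6]), 9.8)
post (53, array([455. ,  82.8,  75.6]), array([455.9,  80.3]), array([15.5, 80.9]), 15.7) knob (54, array([461.5,  37.3,  96.3]), array([460.4,  37.6]), array([24.1, 26.7]), 46.3)
[[473.0, 46.0, 83.0], [474.0, 44.0, 79.0], [471.0, 44.0, 80.0], [467.0, 47.0, 83.0], [461.0, 46.0, 84.0], [470.0, 52.0, 81.0], [469.0, 48.0, 79.0], [466.0, 47.0, 80.0], [473.0, 46.0, 75.0], [469.0, 48.0, 76.0], [466.0, 48.0, 78.0], [464.0, 45.0, 77.0], [461.0, 47.0, 78.0], [457.0, 48.0, 80.0], [469.0, 47.0, 73.0], [465.0, 51.0, 76.0], [463.0, 48.0, 75.0], [461.0, 47.0, 75.0], [458.0, 47.0, 76.0], [464.0, 52.0, 74.0], [462.0, 49.0, 73.0], [458.0, 53.0, 76.0], [457.0, 49.0, 74.0], [472.0, 41.0, 63.0], [468.0, 36.0, 61.0], [464.0, 38.0, 63.0], [457.0, 48.0, 71.0], [471.0, 43.0, 61.0], [469.0, 41.0, 60.0], [463.0, 41.0, 62.0], [466.0, 46.0, 61.0], [463.0, 46.0, 61.0], [460.0, 41.0, 60.0], [451.0, 110.0, 79.0], [450.0, 106.0, 77.0], [448.0, 106.0, 78.0], [447.0, 102.0, 76.0], [452.0, 115.0, 79.0], [448.0, 116.0, 80.0], [447.0, 112.0, 79.0]]
[334.93553363 220.10912558] [343.9563674  199.17825702]
```

Request:
arm_command --increments '[[[-0.93,-0.17,0],[0,0,0.05],28],[[-0.93,-0.17,0],[0,0,0.05],28],[[-0.93,-0.17,0],[0,0,0.05],28],[[-0.93,-0.17,0],[0,0,0.05],28],[[-0.93,-0.17,0],[0,0,0.05],28],[[-0.93,-0.17,0],[0,0,0.05],28],[[-0.93,-0.17,0],[0,0,0.05],28],[[-0.93,-0.17,0],[0,0,0.05],28],[[-0.93,-0.17,0],[0,0,0.05],28],[[-0.93,-0.17,0],[0,0,0.05],28],[[-0.93,-0.17,0],[0,0,0.06],28],[[0,0,-0.5],[0,0,0],28],[[0,0,-0.5],[0,0,0],28],[[0,0,-0.5],[0,0,0],28],[[0,0,0],[0,0,0],28],[[0,0,0],[0,0,0],28]]'

```text
clock: 7.9
eef_pos: [450.5, 109.1, 103.8]
ee_rot: [-3.14, -0.0, 1.756]
ft_force: [0.2, -0.8, -0.7]
opening: 0.387
```

Run:
```python
from h import *
s=robot.sense();print(s['eef_pos'],s['ee_rot'],s['ft_force'])
p,d=snap('side','s3');q,_=snap('top','t3')
a=cv2.resize(p[160:270,290:390],None,fx=5,fy=5,interpolation=cv2.INTER_CUBIC)
b=cv2.resize(q[190:270,230:390],None,fx=3,fy=3,interpolation=cv2.INTER_CUBIC)
o=np.zeros((550,500+280,3),np.uint8);o[:,:500]=a;o[:240,500:]=b[:,:280]
cv2.imwrite('pics/c4.png',o[:,:,::-1])
P=cloud('side','s3');print(blob(P,(300,370,180,250),(110,125)))
```

```text
[450.5140699  109.06630915 103.75874964] [-3.14035124e+00 -1.56832824e-04  1.75576656e+00] [ 0.19179977 -0.82914081 -0.65249062]
(193, array([448.6, 115.9, 119. ]), array([447.7, 114.2]), array([42.9, 53.9]), 71.8)
```

View pics/c4.png

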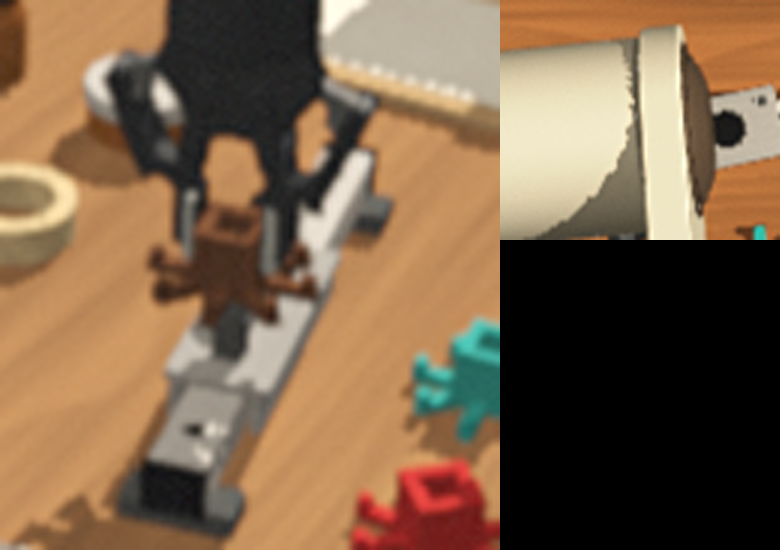

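The picture shows the wheel held level right above the post, which is seen under it at crop (231,335). Both are turned alike. I'll lower over the taper gently and watch the force.

Request:
arm_command --increments '[[[0,0,-0.25],[0,0,0],28],[[0,0,-0.25],[0,0,0],28],[[0,0,-0.2],[0,0,0],28],[[0,0,-0.15],[0,0,0],28],[[0,0,-0.15],[0,0,0],28],[[0,0,0],[0,0,0],28]]'

```text
clock: 8.6
eef_pos: [450.2, 109.0, 83.9]
ee_rot: [-3.141, -0.0, 1.756]
ft_force: [-0.3, 0.3, -0.5]
opening: 0.392
```

Request:
arm_command --increments '[[[0,0,-0.1],[0,0,0],28],[[0,0,-0.1],[0,0,0],28],[[0,0,-0.05],[0,0,0],28],[[0,0,0],[0,0,0],28]]'

```text
clock: 9.0
eef_pos: [450.3, 109.0, 79.1]
ee_rot: [-3.141, -0.0, 1.756]
ft_force: [-0.3, -0.2, -0.5]
opening: 0.39
```

Request:
arm_command --increments '[[[0,0,-0.15],[0,0,0],28],[[0,0,-0.15],[0,0,0],28],[[0,0,-0.15],[0,0,0],28],[[0,0,-0.15],[0,0,0],28],[[0,0,-0.1],[0,0,0],28],[[0,0,0],[0,0,0],28]]'

```text
clock: 9.6
eef_pos: [450.2, 109.0, 64.9]
ee_rot: [-3.141, -0.0, 1.756]
ft_force: [0.1, 0.8, -0.8]
opening: 0.387
```

Request:
arm_command --increments '[[[0,0,-0.1],[0,0,0],28],[[0,0,-0.05],[0,0,0],28],[[0,0,0],[0,0,0],28]]'

```text
clock: 9.9
eef_pos: [450.5, 109.1, 62.4]
ee_rot: [3.141, -0.0, 1.756]
ft_force: [-0.5, -0.2, -0.6]
opening: 0.391
```

Request:
arm_command --increments '[[[0,0,-0.05],[0,0,0],28],[[0,0,-0.05],[0,0,0],28],[[0,0,0],[0,0,0],28]]'

```text
clock: 10.2
eef_pos: [450.6, 109.0, 62.1]
ee_rot: [3.141, 0.0, 1.756]
ft_force: [-14.9, -2.4, 35.8]
opening: 0.39
```

Request:
arm_command --increments '[[[0,0,0],[0,0,0],42],[[0,0,0],[0,0,0],52],[[0,0,0],[0,0,0],56],[[0,0,0],[0,0,0],56]]'

```text
clock: 10.6
eef_pos: [450.4, 109.0, 60.1]
ee_rot: [-3.141, -0.0, 1.756]
ft_force: [-1.2, -0.5, 0.6]
opening: 0.654
```

Request:
arm_command --increments '[[[0,0,0.4],[0,0,0],56],[[0,0,0.8],[0,0,0],56],[[0,0,1],[0,0,0],56],[[0,0,1],[0,0,0],56],[[0,0,0.8],[0,0,0],56],[[0.14,-0.74,0],[0,0,0],56],[[0.14,-0.74,0],[0,0,0],56],[[0.14,-0.74,0],[0,0,0],56],[[0.14,-0.74,0],[0,0,0],56],[[0.13,-0.72,0],[0,0,0],56],[[0,0,0],[0,0,0],56],[[0,0,0],[0,0,0],56]]'

```text
clock: 11.8
eef_pos: [464.2, 35.5, 140.6]
ee_rot: [3.142, -0.0, 1.755]
ft_force: [-0.2, 0.4, 0.8]
opening: 0.655
```

Run:
```python
from h import *
s=robot.sense();print(s['eef_pos'],s['ee_rot'],s['ft_force'])
p,d=snap('side','s4')
a=cv2.resize(p[140:270,280:400],None,fx=4.5,fy=4.5,interpolation=cv2.INTER_CUBIC)
cv2.imwrite('pics/c5.png',a[:,:,::-1])
P=cloud('side','s4');print('hub top',blob(P,(320,350,195,235),(78,90)))
P=cloud('side','side1');print('wheel before',blob(P,(240,282,208,242),(30,42)))
```

```text
[464.19391339  35.51619623 140.58543387] [ 3.14151595e+00 -1.60844493e-04  1.75506089e+00] [-0.21585513  0.44145035  0.82599878]
hub top (156, array([451.9,  92.9,  82.8]), array([454.6,  84.1]), array([34.4, 96.2]), 11.7)
wheel before (100, array([651.5, 148.1,  34.6]), array([652.5, 147.2]), array([36.9, 41.5]), 6.0)
```

View pics/c5.png

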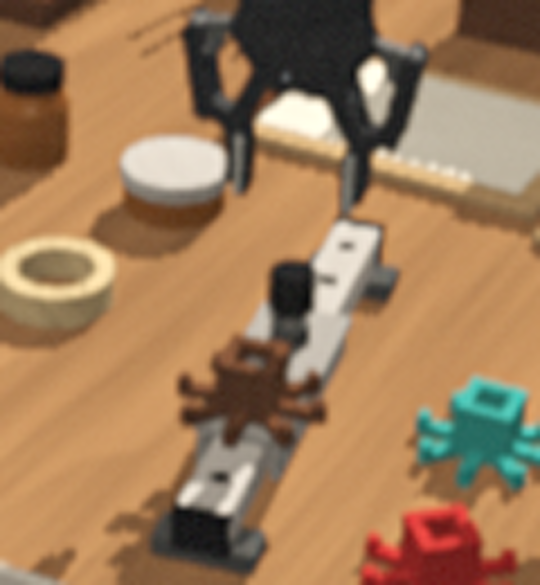

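The wheel sits flat on the deck around the post at crop (250,385). The knob at crop (292,290) is free beneath the open jaws. Now down onto the knob.

Request:
arm_command --increments '[[[0,0,-0.5],[0,0,0],56],[[0,0,-0.8],[0,0,0],56],[[0,0,-0.8],[0,0,0],56],[[0,0,-0.7],[0,0,0],56],[[0,0,-0.5],[0,0,0],56],[[0,0,-0.2],[0,0,0],56],[[0,0,0],[0,0,0],40],[[0,0,0],[0,0,0],22],[[0,0,0],[0,0,0],22],[[0,0,0],[0,0,0],22],[[0,0,0],[0,0,0],22],[[0,0,0],[0,0,0],22]]' --squeeze 50

```text
clock: 13.05
eef_pos: [463.9, 35.4, 71.0]
ee_rot: [-3.141, 0.0, 1.756]
ft_force: [-7.9, -0.8, 6.2]
opening: 0.312
```

Request:
arm_command --increments '[[[-0.03,0,0.25],[0,0,0],22],[[0,0,0.25],[0,0,0],22],[[0,0,0.25],[0,0,0],22],[[0,0,0],[0,0,0],22],[[0,0,0],[0,0,0],22]]'

```text
clock: 13.55
eef_pos: [463.6, 35.4, 85.3]
ee_rot: [3.142, 0.0, 1.756]
ft_force: [1.0, -0.8, -8.0]
opening: 0.311
```

Request:
arm_command --increments '[[[0.026,-0.138,0],[0,0,0],22],[[0.052,-0.276,0],[0,0,0],22],[[0.052,-0.276,0],[0,0,0],22],[[0.052,-0.276,0],[0,0,0],22],[[0,0,0],[0,0,0],22]]'

```text
clock: 14.05
eef_pos: [467.4, 15.1, 85.2]
ee_rot: [-3.141, 0.0, 1.755]
ft_force: [1.2, -1.0, -7.9]
opening: 0.309
```

Request:
arm_command --increments '[[[0.05,-0.275,0],[0,0,0],22],[[0.05,-0.275,0],[0,0,0],22],[[0.05,-0.275,0],[0,0,0],22],[[0.05,-0.25,0],[0,0,0],22],[[0.025,-0.12,0],[0,0,0],22],[[0,0,0],[0,0,0],22],[[0,0,0],[0,0,0],22]]'

```text
clock: 14.75
eef_pos: [471.8, -8.0, 85.3]
ee_rot: [-3.141, 0.0, 1.756]
ft_force: [1.5, -1.7, -8.4]
opening: 0.313
```

Run:
```python
from h import *
s=robot.sense();print(s['eef_pos'],s['ft_force'],s['opening'])
p,d=snap('side','s5')
a=cv2.resize(p[140:270,280:400],None,fx=4.5,fy=4.5,interpolation=cv2.INTER_CUBIC)
cv2.imwrite('pics/c6.png',a[:,:,::-1])
```

```text
[471.75605622  -7.98065763  85.25933459] [ 1.49323118 -1.6723383  -8.36867506] 0.31296431303521705
```

View pics/c6.png

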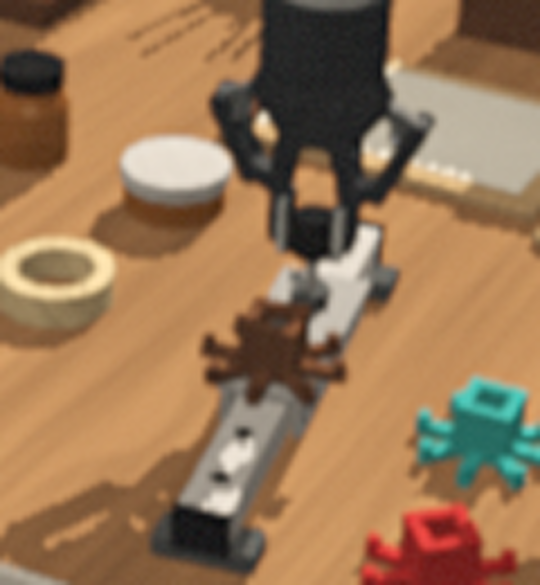

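The slide has moved one hole towards the board, with the wheel still seated on it at crop (270,350). I'll nudge 0.8 mm more and let the pin down.

Request:
arm_command --increments '[[[0.01,-0.04,-0.1],[0,0,0],22],[[0,0,-0.15],[0,0,0],22],[[0,0,-0.15],[0,0,0],22],[[0,0,0],[0,0,0],22]]'

```text
clock: 15.2
eef_pos: [471.9, -8.5, 76.8]
ee_rot: [-3.141, -0.0, 1.756]
ft_force: [0.4, 1.4, -6.2]
opening: 0.306
```

Request:
arm_command --increments '[[[0,0,-0.1],[0,0,0],22],[[0,0,-0.1],[0,0,0],22],[[0,0,-0.1],[0,0,0],22],[[0,0,0],[0,0,0],22],[[0,0,0],[0,0,0],22]]'

```text
clock: 15.7
eef_pos: [471.9, -8.6, 71.3]
ee_rot: [-3.141, -0.0, 1.756]
ft_force: [-0.5, 2.0, -5.9]
opening: 0.311
```

Request:
arm_command --increments '[[[0,0,-0.03],[0,0,0],22],[[0,0,-0.02],[0,0,0],22],[[0,0,0],[0,0,0],22],[[0,0,0],[0,0,0],22]]'

```text
clock: 16.1
eef_pos: [472.1, -8.8, 71.0]
ee_rot: [3.141, 0.001, 1.756]
ft_force: [-5.6, -0.1, 7.7]
opening: 0.307
```

Run:
```python
from h import *
p,d=snap('side','s6');q,_=snap('top','t6')
P=cloud('side','s6');print('hub top',blob(P,(325,352,185,225),(79,90)))
b=np.load('pics/side1.npz')['p'].astype(int);
a=cv2.resize(p[140:270,225:400],None,fx=4,fy=4,interpolation=cv2.INTER_CUBIC)
cv2.imwrite('pics/c7.png',a[:,:,::-1])
s=robot.sense();print(s['eef_pos'],s['ft_force'],s['opening'],s['clock'])
```

```text
hub top (141, array([463.8,  47.1,  83.3]), array([465.7,  41. ]), array([36.4, 93.3]), 16.4)
[472.10509626  -8.75943298  70.95718333] [-5.23687985  0.63932634  7.01132751] 0.31391930769502524 16.2
```

View pics/c7.png

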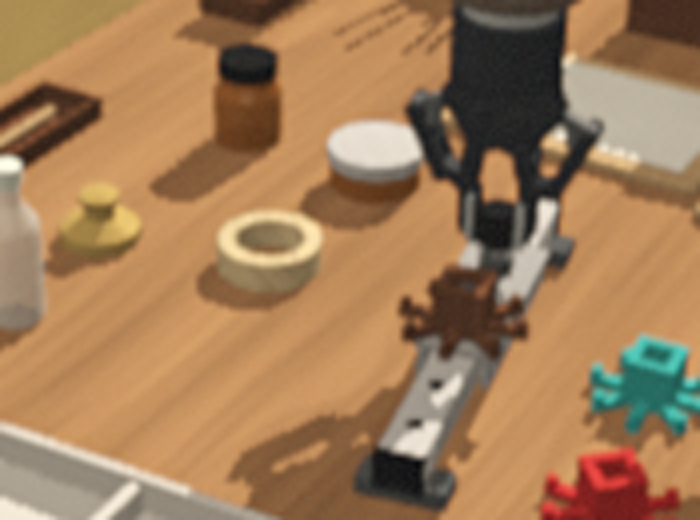

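The wheel is seated at crop (465,310), hub top about 83–84 mm. The knob is down and gripped at crop (500,225), and the other things stand where they were. Handing in.

```bash
python3 -c "
from cell import robot
print(robot.hand_in())"
```

```text
the job is handed in; nothing more can be done
None
```

The job is done and handed in at about 16 s of the 58 s allowed. No verdict was reported.

- **Wheel:** I fitted the dark brown wheel fully down onto the square post and let go of it. Pressing it down met a firm stop at the deck height (36 N at the wrist, with about 15 N sideways). Its hub top read about 83 mm afterwards, against 84 mm expected.
- **Slide:** I pulled the plunger up about 14 mm and moved the slide about 45 mm towards the board, which is on the rail's -y side. I then let the pin down in the next hole.
- **Pin:** The gripper is back at the height where it first gripped the knob, 71.0 mm. It now meets a stop there with about 7 N of downward push. It still grips the knob at 50 N.
- **Other things:** In the last side picture, the objects in view stand where they were. I did not view a final picture of the brush or the parts hidden by the arm.

One disagreement: the first camera estimate was about 1 mm off the arm's own position in x, and I corrected for it. A small sideways force of about 5 N remains at the knob, like the one when I first gripped it.

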